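Turn the model car to face the inspection camera and trip the shutter

ROBOT

A 7-joint arm with a two-finger parallel gripper is mounted at the origin on the work surface. World frame = base frame: x ahead of the robot, y to its left, z up, the work surface at z = 0. Lengths are in m, angles in rad, forces in N, time in s.
With the tool pointing down it reaches from about 0.4 to 0.875 m from the base axis. Payload 19.3 kg.
Tool frame: the origin (TCP) lies at the very end of the fingers, on their centre line; the grasp point (between the pads) lies 19 mm behind it; z points along the fingers, y is the direction in which the jaws open and shut (so a half turn about z gives the same grasp; the last joint's range is limited). The gripper opens to 85 mm and grips with 20 to 120 N. Pads are 22 mm wide; open, the fingers measure 114 mm over their backs; the gripper's body (76 mm by 85 mm) begins 54 mm behind the grasp point. The pads swing forward as they close: fully open they stand 13 mm farther back than shut.
Start: joints at [1.25, 0.521, -0.036, 1.599, 0.021, 1.021, -0.113], TCP at [0.155, -0.605, 0.231] pointing down, gripper open.
Joint ranges: [-2.91, 2.91], [-0.3, 2.13], [-1.5, 1.42], [0.17, 2.43], [-1.26, 4.41], [0.16, 1.93], [-2.52, 2.52]. Speed limits (rad/s): [1.89, 1.89, 2.39, 2.39, 3.01, 3.01, 3.01].

INTERFACE

Orientations are given as [roll, pitch, yaw] about the fixed x, y, z axes, in that order (R = Rz(yaw) Ry(pitch) Rx(roll)).
In Python, from workcell import bot, vision, job_done gives the robot as it stands.
- The arm moves only by the tool arm_command, never from a script. Its arguments are lists of equal length, an entry for each row: "gripper": the finger opening in cm, from 0 to 8.54; "slide": the shift along the tool's x, y, z in cm, a list of three; "turn": the turn, a rotation vector about the tool's x, y, z in degrees, a list of three. A call has 1 to 5 rows; each row is the pose to reach, as a shift and turn from the pose commanded when the call began, along the tool's axes at that moment; what a row does not reach only later rows make up. A row lasts 1/8 s, in which the tool goes at most 62.5 mm and 10.7 degrees, less where a joint would pass 70% of its speed; a pose out of reach is approached as far as the arm can. A call with a gripper value outside its range is refused whole. The fingers move at their own pace and stop on an object; "force" is the grip in N (left out, the last holds). Time passes only in rows, so rows that repeat a pose let the fingers close. It gives the time, the measured TCP pose, the force and the opening at its end, in the units of the state.
- bot.observe(): the state, without advancing time (a new reading comes with each control period).
- vision.grab_frame(name): name is "side" or "top"; returns the picture (384x512x3 uint8, blue, green, red); there is no depth.
- vision.camera_model(name): a dict with "mtx" (3x3 intrinsics, pixels), "T" (4x4, takes a point from camera to world coordinates). Camera axes: x right, y down, z forward; pixel columns grow to the right and rows downward; lengths in m; the calibration is good to about 2 mm. A picture is of the moment at which its call begins. camera_model takes no time and is no camera call.
- job_done(): hands the job in, once; it reports no verdict.
The state is a dict: "clock": time; "qpos": joint angles; "qd": joint speeds; "joint_efforts": joint torques, N m; "position": TCP position; "tool_rot": TCP orientation; "force": force on the tool from outside, world axes, zero at the start; "moment": the same for the moment, N m; "grip_width": finger opening in m.
Only numpy, scipy, OpenCV 4.12 (cv2) and the standard library are available. Lean on these libraries where they do the work, as an engineer would, in place of code of your own. Each camera call takes 0.05 s, during which the arm holds its last target. There are 200 camera calls.

TASK

Take a head-on picture of the white model car: push the bench turntable round by its orange spokes with a fingertip until the car that stands on it points its nose (black bonnet, yellow headlights) straight at the blue camera, let the turntable come to rest, and then press the red shutter button all the way down and let go. Grasp and lift nothing, do not touch the car itself, do not press the button before the car faces the camera, and leave the reel, the glue bottle and the green car where they are.

Things in the scene. Friction and masses are not known exactly. Their poses are not given: they have to be found in the camera images.
- turntable: Fixed foot of the turntable. Origin on the bench on the turntable's vertical axis. Its +x axis points at the camera. The foot is a dark disc 150 mm across and 10 mm high.
- platter_centre (a point): Centre of the top of the round grey platter (140 mm across, its top 36 mm above the bench, its underside at 26 mm), on the axis; fixed, it does not turn.
- platter (a joint): Angle of the platter, rad, positive counter-clockwise seen from above. It turns either way without end, needs a torque of about 0.08 N m (about 1 N at a spoke) and stays where it is left. Four orange upright blades stand out from it as spokes, 90 degrees apart: one lies along the turntable's own +x axis when the joint reads 0. Each is 8 mm thick and 55 mm long, from 60 to 115 mm from the axis, its lower edge 26 mm and its top edge 65 mm above the bench.
- white_car: White model car, 96 mm long, 43 mm wide over the wheels, 33 mm high, 0.1 to 0.2 kg, standing loose on the platter near its centre and turning with it. Origin under its middle at the wheels' foot; +x towards the nose (black bonnet, yellow headlights, red tail lamps behind), +z up. Its roof is 69 mm above the bench.
- car_nose (a point): Middle of the white car's front end, 48 mm ahead of its origin and 13 mm above the platter.
- camera: Fixed blue inspection camera on a short stand, 50 mm wide, 80 mm high, with a black lens. Origin on the bench under it, 200 mm from the turntable's axis. Its +x axis points from the turntable to the camera: the lens looks along -x, at the turntable's axis. The car faces the camera when its +x axis lies along this +x axis.
- lens (a point): Front of the camera's lens, 34 mm from its origin towards the turntable, 58 mm above the bench.
- shutter (a joint): Travel of the red shutter button, m: 0 is up, 0.006 fully down. A spring returns it; it takes 1.5 N to start and 4.5 N to hold fully down.
- shutter_top (a point): Centre of the top of the red shutter button (34 mm across), 35 mm above the bench when up, in the middle of a fixed black box 70 x 60 mm and 24 mm high. It is pressed straight down.
- reel: Bystander: blue reel lying flat, 90 mm across, 20 mm high. Origin under its centre. Loose.
- glue: Bystander: small white glue bottle with a red cap, 36 mm across, 85 mm high. Origin under its centre. Loose.
- dark_car: Bystander: green model car of the same size as the white one, standing on the bench. Origin under its middle. Loose.
Not all that is in view belongs to the job. Leave any pink look-alike of the white_car alone.

How it is judged:
On the way, in this order (a step that is already met when the one before it is completed fails the run):
1. the white car, at rest on the platter, points its nose at the camera (angle between the x axis of white_car and the x axis of camera, either way round below 0.17 rad and horizontal distance between car_nose and lens below 0.16 m and angular speed of white_car below 0.15 rad/s), for 0.3 s.
2. the shutter button is pressed down (value of joint shutter above 0.0045 m and angle between the x axis of white_car and the x axis of camera, either way round below 0.17 rad and horizontal distance between car_nose and lens below 0.16 m).
At the end, for the whole second after the job is handed in: The white car stands upright and at rest on the platter within 20 mm of its centre, its nose towards the camera and its length within 0.17 rad (about 10 degrees) of the camera's line of sight; the shutter button, pressed at least 4.5 of its 6 mm after that, is up again (angle between the x axis of white_car and the x axis of camera, either way round below 0.17 rad and horizontal distance between car_nose and lens below 0.16 m and horizontal distance between white_car and platter_centre below 0.02 m and z of white_car in the frame of turntable above 0.032 m and angle between white_car's own z axis and vertical below 0.1 rad and value of joint shutter below 0.0015 m and linear speed of white_car below 0.01 m/s and angular speed of white_car below 0.1 rad/s); the robot touches nothing.
It fails at once if the white car was touched (contact force between any of the fingers, the arm and white_car above 0.3 N).
It fails at once if the white car was lifted or tipped (z of white_car in the frame of turntable above 0.046 m or angle between white_car's own z axis and vertical above 0.3 rad).
It fails at once if the shutter was pressed while the car did not face the camera (value of joint shutter above 0.003 m and (angle between the x axis of white_car and the x axis of camera, either way round above 0.2 rad or horizontal distance between car_nose and lens above 0.16 m)).
It fails at once if the reel, the glue bottle or the green car was moved (distance of any of reel, glue, dark_car from where it was at the start of the episode above 0.03 m).
It also fails if it takes over 58 s, if anything falls off the work surface, if the arm or the gripper's body presses on something with over 40 N, if the wrist force passes 120 N, or if a joint passes its speed limit or range.

## Working session

There is one attempt and no reset: what is moved stays moved. The work goes in short steps, Python scripts to look and compute and a tool call to move; the robot and the scene stay as the last step left them, time stands still between calls to the robot, and variables do not carry over. Pictures are saved under pics/ and viewed, about 8 in all and at most 12, crops included, and the job is handed in when it is done.

Besides the shell and the picture viewer there is one more tool, called by a JSON object that holds its "api" and its "payload", one argument or row to a line. arm_command: Moves the arm, as the interface text tells. Its arguments: {"type":"object","properties":{"gripper":{"type":"array","items":{"type":"number"}},"slide":{"type":"array","items":{"type":"array","items":{"type":"number"}}},"turn":{"type":"array","items":{"type":"array","items":{"type":"number"}}},"force":{"type":"number"}},"required":["gripper","slide","turn"]}

```bash
mkdir -p pics && ls && python3 - <<'E'
from workcell import bot, vision
import cv2, numpy as np
print(bot.observe())
for n in("top","side"):
    cv2.imwrite(f"pics/{n}0.png",cv2.resize(vision.grab_frame(n),(800,600),interpolation=cv2.INTER_CUBIC))
    m=vision.camera_model(n); print(n,np.round(m["mtx"],1).tolist(),np.round(m["T"],3).tolist())
E
```

```text
pics
{'clock': 0.0, 'qpos': array([ 1.24978879,  0.5220143 , -0.0363356 ,  1.59997754,  0.02119665,
        1.02110726, -0.11282582]), 'qd': array([ 1.37637737e-03, -1.12486541e-03,  1.29192768e-03,  1.47172186e-03,
       -5.81668453e-04, -6.65933541e-05, -5.36170810e-04]), 'joint_efforts': array([ 2.49540853e-04, -9.27121210e+01,  1.98014170e+00, -3.69930482e+01,
        1.78232737e-02,  8.29210243e-03,  3.09889833e-05]), 'position': array([ 0.15500587, -0.60513615,  0.23073638]), 'tool_rot': array([-3.14047343e+00,  7.28681512e-05,  2.50776587e-01]), 'force': array([-0.27487458, -0.39322033,  0.03086359]), 'moment': array([0.03687163, 0.00199761, 0.00579723]), 'grip_width': 0.08550951977668571}
top [[419.3, 0.0, 254.2], [0.0, 419.3, 184.6], [0.0, 0.0, 1.0]] [[-0.001, -0.989, 0.149, 0.358], [-1.0, -0.002, -0.019, -0.008], [0.019, -0.149, -0.989, 1.408], [0.0, 0.0, 0.0, 1.0]]
side [[378.0, 0.0, 261.7], [0.0, 378.0, 182.2], [0.0, 0.0, 1.0]] [[0.967, -0.184, 0.178, 0.361], [-0.255, -0.737, 0.626, -0.695], [0.016, -0.651, -0.759, 0.841], [0.0, 0.0, 0.0, 1.0]]
```

View pics/top0.png

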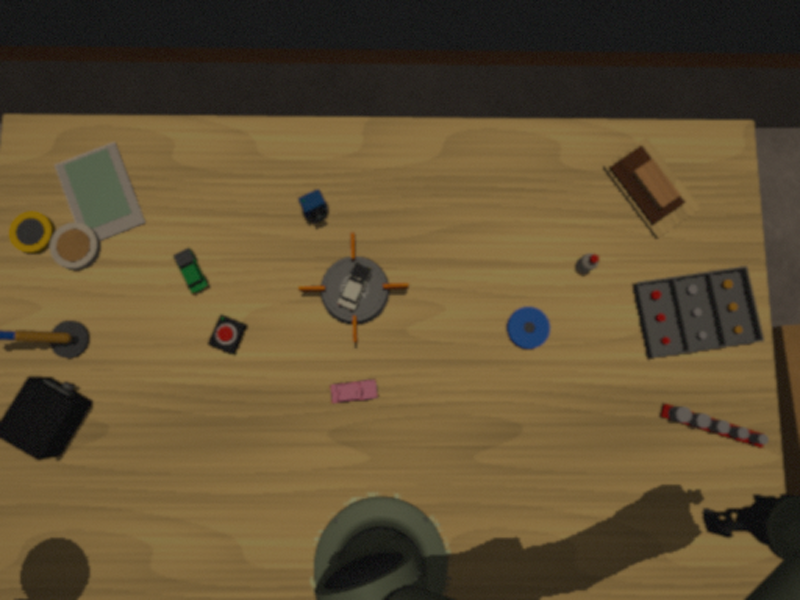

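View pics/side0.png

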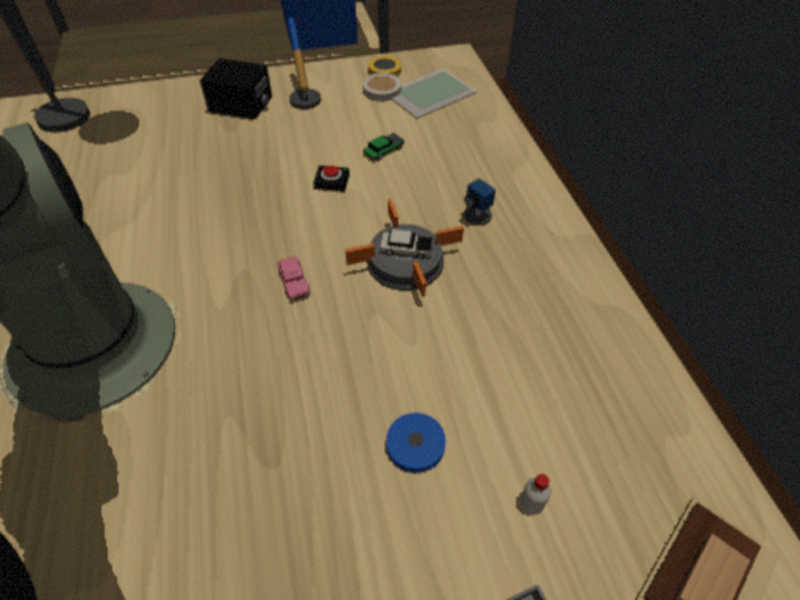

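Overview: the white car is on the platter at top (353,287) / side (405,243). It could be confused with the pink car, top (354,391), and the green car, top (190,271). The blue camera is at top (314,207) and the shutter at (226,334). The white car on the platter matches the description. I'll check it in a close crop.

```bash
cat > h.py <<'E'
import numpy as np, cv2
from workcell import bot, vision
def world(n,u,v,z):
    m=vision.camera_model(n); T=np.array(m["T"]); d=T[:3,:3]@np.linalg.solve(m["mtx"],[u,v,1.])
    return T[:3,3]+d*(z-T[2,3])/d[2]
def pix(n,p):
    m=vision.camera_model(n); T=np.array(m["T"]); c=T[:3,:3].T@(np.array(p)-T[:3,3]); q=np.array(m["mtx"])@c; return q[:2]/q[2]
def crop(n,x,y,w,h,name,s):
    f=vision.grab_frame(n); cv2.imwrite(f"pics/{name}.png",cv2.resize(f[y:y+h,x:x+w],None,fx=s,fy=s,interpolation=cv2.INTER_CUBIC)); return f
E
python3 - <<'E'
from h import *
f=crop("top",130,110,150,120,"top1",5)
hsv=cv2.cvtColor(f,cv2.COLOR_BGR2HSV)
def blobs(lo,hi,amin=8):
    m=cv2.inRange(hsv,lo,hi); n,l,s,c=cv2.connectedComponentsWithStats(m)
    return [(c[i].round(1).tolist(),int(s[i][4])) for i in range(1,n) if s[i][4]>amin and 100<c[i][0]<350 and 100<c[i][1]<260]
print("orange",blobs((5,180,110),(14,255,255)))
print("red",blobs((0,170,100),(4,255,255)),blobs((174,150,100),(180,255,255)))
print("blue",blobs((100,120,30),(125,255,255)))
E
```

```text
orange []
red [([143.8, 213.2], 61)] []
blue [([199.5, 129.0], 122), ([337.7, 209.5], 482)]
```

View pics/top1.png

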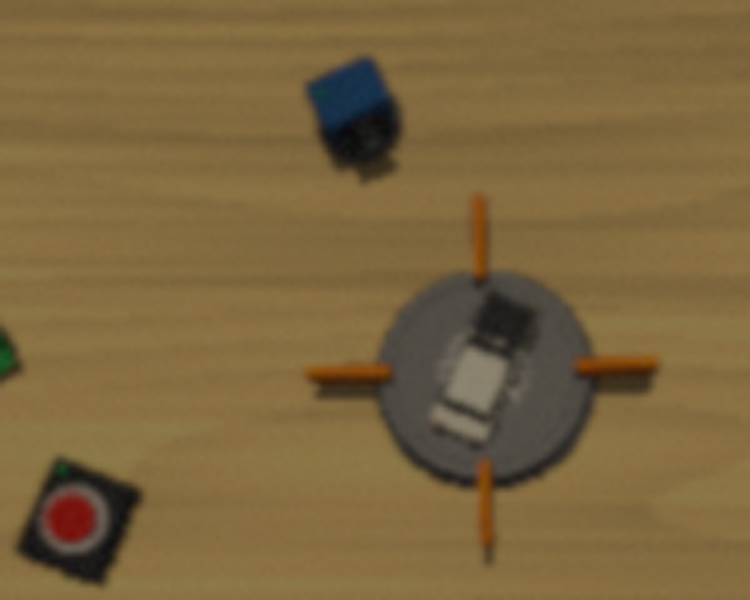

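The crop confirms it: white cabin at (476,378), black bonnet towards (512,305), tail at (460,430). The spoke tips are at (479,197), (308,374), (656,364) and (487,545), the camera top at (348,90) and the button at (71,518).

```bash
python3 - <<'E'
from h import *
w=lambda u,v,z: world("top",130+(u+.5)/5-.5,110+(v+.5)/5-.5,z)
tips=[w(*p,.065) for p in((479,197),(308,374),(487,545),(656,364))]
c=np.mean(tips,0); print("centre",c, w(486,378,.036))
for t in tips: d=(t-c)[:2]; print("spoke",t.round(4),np.hypot(*d).round(4),np.degrees(np.arctan2(d[1],d[0])).round(1))
r=w(460,428,.055);n=w(513,302,.056);d=n-r;print("car heading",np.degrees(np.arctan2(d[1],d[0])),np.hypot(*d[:2]),(r+n)/2)
k=w(348,92,.08);d=k-c;print("cam",k,np.degrees(np.arctan2(d[1],d[0])),np.hypot(*d[:2]))
print("shutter",w(71,518,.035))
# camera top edges
a=w(306,85,.08);b=w(368,58,.08);e=w(390,98,.08);g=w(322,130,.08);print(a,b,e,g)
# side cam check
s=lambda u,v,z: world("side",(u+.5)*.64-.5,(v+.5)*.64-.5,z)
print("side shutter",s(331,172,.035),"platter",s(405,252,.036),"cam top",s(481,186,.08))
print("glue",world("top",589/1.5625,263/1.5625,.08),"dark",world("top",190/1.5625,271/1.5625,.03),"pink",world("top",354/1.5625,391/1.5625,.03))
E
```

```text
centre [0.56321345 0.05701938 0.065     ] [0.56158713 0.05615679 0.036     ]
spoke [0.6772 0.0605 0.065 ] 0.114 1.7
spoke [0.5596 0.1697 0.065 ] 0.1127 91.8
spoke [0.4494 0.0532 0.065 ] 0.1139 -178.1
spoke [ 0.5667 -0.0552  0.065 ] 0.1123 -88.2
car heading -22.147176718984863 0.08967900624038554 [0.56743868 0.05492061 0.0555    ]
cam [0.74339419 0.14571461 0.08      ] 26.209040393823926 0.20082814046070827
shutter [0.46880279 0.32574317 0.035     ]
[0.74796965 0.17313036 0.08      ] [0.76640446 0.13310261 0.08      ] [0.7394925  0.11831603 0.08      ] [0.71781093 0.16209587 0.08      ]
side shutter [0.46906899 0.3179485  0.035     ] platter [0.56322762 0.0495712  0.036     ] cam top [0.74425114 0.14808395 0.08      ]
glue [ 0.61143855 -0.4313753   0.08      ] dark [0.60111473 0.40529785 0.03      ] pink [0.34924792 0.05526308 0.03      ]
```

```bash
cat >> h.py <<'E'
def plan(wps,start=None):
    "wps: (x,y,z,yawdeg). prints slide(cm)/turn(deg) from the start (default measured) pose, tool pointing down"
    o=bot.observe(); p=np.array(o["position"]); y=o["tool_rot"][2]
    if start: p=np.array(start[:3]); y=np.radians(start[3])
    X=np.array([np.cos(y),np.sin(y),0]);Y=np.array([np.sin(y),-np.cos(y),0]);Z=np.array([0,0,-1.])
    for a in wps:
        d=(np.array(a[:3])-p)*100
        print(np.round([d@X,d@Y,d@Z],2).tolist(),"turn z",round(np.degrees(y)-a[3],1))
C=np.array([.5625,.0568])
def spoke(ang,r,off,z=.042):
    "tool pose behind (clockwise of) a spoke at ang deg"
    t=np.radians(ang); q=C+r*np.array([np.cos(t),np.sin(t)])-off*np.array([-np.sin(t),np.cos(t)])
    return (*q,z,ang+90)
E
python3 - <<'E'
from h import *
a=spoke(-88.2,.098,.035); print(a)
plan([(*a[:2],.231,a[3]),a])
E
```

```text
(np.float64(0.530595524776856), np.float64(-0.04225101948357618), 0.042, 1.7999999999999972)
[50.36, -45.22, -0.01] turn z 12.6
[50.36, -45.22, 18.89] turn z 12.6
```

{"api": "arm_command", "payload": {
  "gripper": [0,0,0,0,0],
  "slide": [
    [4.4,-4,0],
    [8.8,-8,0],
    [13.2,-12,0],
    [17.6,-16,0],
    [22,-20,0]
  ],
  "turn": [
    [0,0,0],
    [0,0,0],
    [0,0,0],
    [0,0,0],
    [0,0,0]
  ]
}}

```text
clock: 0.78
position: [0.3193, -0.3554, 0.2314]
tool_rot: [3.141, -0.0, 0.251]
force: [1.3, -1.1, 0.2]
grip_width: -0.0001
```

{"api": "arm_command", "payload": {
  "gripper": [0,0,0,0,0],
  "slide": [
    [4.4,-4,0],
    [8.8,-8,0],
    [13.2,-12,0],
    [17.6,-16,0],
    [22,-20,0]
  ],
  "turn": [
    [0,0,0],
    [0,0,0],
    [0,0,0],
    [0,0,0],
    [0,0,0]
  ]
}}

```text
clock: 1.4
position: [0.4828, -0.1071, 0.2313]
tool_rot: [3.141, -0.0, 0.251]
force: [1.6, -2.0, 0.5]
grip_width: 0.0003
```

{"api": "arm_command", "payload": {
  "gripper": [0,0,0,0],
  "slide": [
    [3.2,-2.6,0],
    [6.4,-5.2,0],
    [6.4,-5.2,0],
    [6.4,-5.2,0]
  ],
  "turn": [
    [0,0,6],
    [0,0,12.6],
    [0,0,12.6],
    [0,0,12.6]
  ]
}}

```text
clock: 1.9
position: [0.5308, -0.0428, 0.231]
tool_rot: [3.141, 0.001, 0.032]
force: [-0.2, -0.8, -0.2]
grip_width: 0.0004
```

```bash
python3 - <<'E'
from h import *
o=bot.observe(); print(o["clock"],o["position"],o["tool_rot"],o["force"],o["grip_width"],o["qpos"].round(2))
a=spoke(-88.2,.098,.035); plan([(*a[:2],.1,a[3]),a])
E
```

```text
1.9 [ 0.53077068 -0.04284675  0.23104386] [3.14133928e+00 7.43324717e-04 3.16290631e-02] [-0.2011586  -0.82337985 -0.18991468] 0.0003764604407253793 [ 0.15  0.38 -0.24  1.83  0.11  0.94 -1.68]
[-0.02, -0.06, 13.1] turn z 0.0
[-0.02, -0.06, 18.9] turn z 0.0
```

{"api": "arm_command", "payload": {
  "gripper": [0,0,0,0,0],
  "slide": [
    [0,0,5],
    [0,0,10],
    [0,0,14.5],
    [0,0,17.5],
    [0,0,18.9]
  ],
  "turn": [
    [0,0,0],
    [0,0,0],
    [0,0,0],
    [0,0,0],
    [0,0,0]
  ]
}}

```text
clock: 2.52
position: [0.5302, -0.0436, 0.0411]
tool_rot: [3.141, 0.002, 0.03]
force: [0.5, 0.2, 1.4]
grip_width: -0.0002
```

```bash
python3 - <<'E'
from h import *
o=bot.observe(); print(o["clock"],o["position"],o["tool_rot"],o["force"])
s=spoke(-88.2,.098,.035)
print("approach+push");plan([spoke(-88.2,.098,.022)]+[spoke(-88.2+k,.098,.016) for k in (0,3,6,9)],s)
s=spoke(-79.2,.098,.016); print("generic 3deg steps"); plan([spoke(-79.2+k,.098,.016) for k in (3,6,9,12,15)],s)
E
```

```text
2.525 [ 0.53016483 -0.04357041  0.04105972] [3.14139191e+00 1.95397162e-03 3.00427750e-02] [0.49265823 0.24007803 1.41173182]
approach+push
[1.3, -0.0, 0.0] turn z 0.0
[1.9, 0.0, 0.0] turn z 0.0
[2.42, 0.07, 0.0] turn z -3.0
[2.93, 0.11, 0.0] turn z -6.0
[3.45, 0.13, 0.0] turn z -9.0
generic 3deg steps
[0.52, 0.07, 0.0] turn z -3.0
[1.03, 0.11, 0.0] turn z -6.0
[1.55, 0.13, 0.0] turn z -9.0
[2.07, 0.12, 0.0] turn z -12.0
[2.59, 0.08, 0.0] turn z -15.0
```

{"api": "arm_command", "payload": {
  "gripper": [0,0,0,0,0],
  "slide": [
    [1.3,0,0],
    [1.9,0,0],
    [2.42,0.07,0],
    [2.93,0.11,0],
    [3.45,0.13,0]
  ],
  "turn": [
    [0,0,0],
    [0,0,0],
    [0,0,-3],
    [0,0,-6],
    [0,0,-9]
  ]
}}

```text
clock: 3.15
position: [0.5668, -0.043, 0.0436]
tool_rot: [3.141, -0.002, 0.189]
force: [-0.7, -1.2, 0.0]
grip_width: 0.0
```

{"api": "arm_command", "payload": {
  "gripper": [0,0,0,0,0],
  "slide": [
    [0.52,0.07,0],
    [1.03,0.11,0],
    [1.55,0.13,0],
    [2.07,0.12,0],
    [2.59,0.08,0]
  ],
  "turn": [
    [0,0,-3],
    [0,0,-6],
    [0,0,-9],
    [0,0,-12],
    [0,0,-15]
  ]
}}

```text
clock: 3.78
position: [0.5924, -0.0391, 0.0436]
tool_rot: [3.14, -0.001, 0.451]
force: [-0.3, -0.9, -1.0]
grip_width: 0.0004
```

{"api": "arm_command", "payload": {
  "gripper": [0,0,0,0,0],
  "slide": [
    [0.52,0.07,0],
    [1.03,0.11,0],
    [1.55,0.13,0],
    [2.07,0.12,0],
    [2.59,0.08,0]
  ],
  "turn": [
    [0,0,-3],
    [0,0,-6],
    [0,0,-9],
    [0,0,-12],
    [0,0,-15]
  ]
}}

```text
clock: 4.4
position: [0.6161, -0.0287, 0.0437]
tool_rot: [3.14, -0.001, 0.713]
force: [-0.8, -0.8, -0.4]
grip_width: -0.0001
```

```bash
python3 - <<'E'
from h import *
o=bot.observe(); print(o["clock"],o["position"],o["tool_rot"],o["force"]); print(spoke(-49.2,.098,.016))
crop("top",150,110,150,120,"top2",5)
E
```

```text
4.4 [ 0.61606205 -0.02867857  0.04366585] [ 3.13995460e+00 -9.26976316e-04  7.12671458e-01] [-0.80338629 -0.76440052 -0.44210861]
(np.float64(0.6144232983006022), np.float64(-0.027840245117713824), 0.042, 40.8)
```

View pics/top2.png

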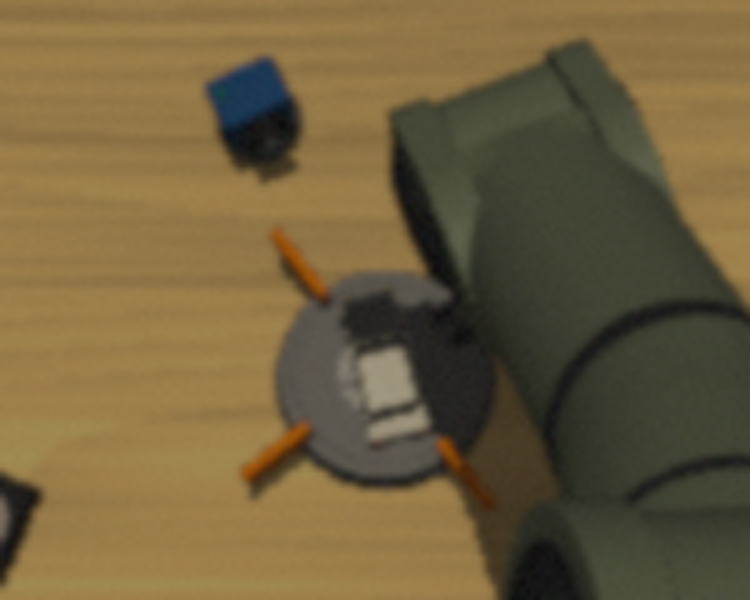

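The platter has turned about 37° and the car turned with it: tail (398,435), bonnet front (368,298). The visible spoke tips are at (275,233), (243,473) and (490,503).

```bash
python3 - <<'E'
from h import *
w=lambda u,v,z: world("top",150+(u+.5)/5-.5,110+(v+.5)/5-.5,z)
A=lambda d: np.degrees(np.arctan2(d[1],d[0])).round(1)
for p in((275,233),(243,473),(490,503)): print("spoke",A(w(*p,.065)[:2]-C))
print(A(w(275,233,.065)-w(490,503,.065)))
r=w(398,435,.055);n=w(368,298,.056);print("car",A(n-r),(n+r)/2)
s=spoke(-49.2,.098,.016); plan([spoke(-49.2+k,.098,.016) for k in (3,6,9,11)],s)
E
```

```text
spoke 38.3
spoke 127.0
spoke -141.1
38.6
car 12.7 [0.56645982 0.05730983 0.0555    ]
[0.52, 0.07, 0.0] turn z -3.0
[1.03, 0.11, 0.0] turn z -6.0
[1.55, 0.13, 0.0] turn z -9.0
[1.9, 0.13, 0.0] turn z -11.0
```

{"api": "arm_command", "payload": {
  "gripper": [0,0,0,0,0],
  "slide": [
    [0.52,0.07,0],
    [1.03,0.11,0],
    [1.55,0.13,0],
    [2.07,0.12,0],
    [2.1,0.12,0]
  ],
  "turn": [
    [0,0,-3],
    [0,0,-6],
    [0,0,-9],
    [0,0,-12],
    [0,0,-12.3]
  ]
}}

```text
clock: 5.08
position: [0.6323, -0.0154, 0.0432]
tool_rot: [3.141, -0.001, 0.925]
force: [0.1, -0.7, -0.7]
grip_width: 0.0002
```

{"api": "arm_command", "payload": {
  "gripper": [0,0,0,0,0],
  "slide": [
    [-1,0.3,0],
    [-2,0.5,0],
    [-2,0.5,-5],
    [-2,0.5,-11],
    [-2,0.5,-17]
  ],
  "turn": [
    [0,0,0],
    [0,0,0],
    [0,0,0],
    [0,0,0],
    [0,0,0]
  ]
}}

```text
clock: 5.7
position: [0.623, -0.0354, 0.2142]
tool_rot: [-3.141, 0.0, 0.925]
force: [0.6, 0.1, -0.3]
grip_width: 0.0004
```

```bash
python3 - <<'E'
from h import *
o=bot.observe(); print(o["clock"],o["position"],o["tool_rot"],o["force"])
# shutter side: away from the platter, high
plan([(.469,.322,.21,50),(.469,.322,.21,np.degrees(o["tool_rot"][2]))])
E
```

```text
5.7 [ 0.6229642  -0.03541625  0.21419107] [-3.14145491e+00  3.68630806e-04  9.24759386e-01] [ 0.57318429  0.11008812 -0.33176632]
[19.27, -33.81, 0.42] turn z 3.0
[19.27, -33.81, 0.42] turn z 0.0
```

{"api": "arm_command", "payload": {
  "gripper": [0,0,0,0,0],
  "slide": [
    [2.8,-4.9,0],
    [5.6,-9.8,0],
    [8.4,-14.7,0],
    [11.2,-19.6,0],
    [14,-24.5,0]
  ],
  "turn": [
    [0,0,0],
    [0,0,0],
    [0,0,0],
    [0,0,0],
    [0,0,0]
  ]
}}

```text
clock: 6.32
position: [0.5111, 0.2252, 0.2125]
tool_rot: [3.141, 0.0, 0.925]
force: [0.9, 0.0, 0.8]
grip_width: -0.0001
```

{"api": "arm_command", "payload": {
  "gripper": [0,0,0,0],
  "slide": [
    [2.7,-4.7,0],
    [5.27,-9.3,0],
    [5.27,-9.3,0],
    [5.27,-9.3,0]
  ],
  "turn": [
    [0,0,0],
    [0,0,0],
    [0,0,0],
    [0,0,0]
  ]
}}

```text
clock: 6.82
position: [0.4697, 0.3216, 0.2122]
tool_rot: [3.141, 0.0, 0.925]
force: [0.3, -0.5, -0.6]
grip_width: 0.0001
```

```bash
python3 - <<'E'
from h import *
o=bot.observe(); print(o["clock"],o["position"],o["tool_rot"],o["force"])
crop("top",150,110,150,120,"top3",5)
f=vision.grab_frame("side"); cv2.imwrite("pics/side3.png",cv2.resize(f[60:220,170:350],None,fx=4.4,fy=3.75 and 4.4 if False else 3.7,interpolation=cv2.INTER_CUBIC) if False else cv2.resize(f[80:210,180:350],None,fx=4.5,fy=4.5,interpolation=cv2.INTER_CUBIC))
E
```

```text
6.825 [0.46968568 0.32161674 0.21221719] [3.14097527e+00 4.57043569e-04 9.25220983e-01] [ 0.33379201 -0.5211629  -0.61589318]
```

View pics/top3.png

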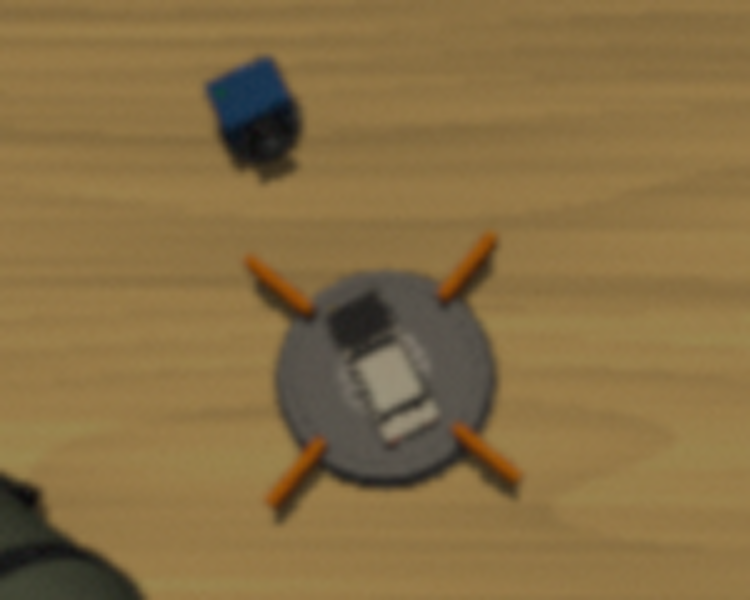

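View pics/side3.png

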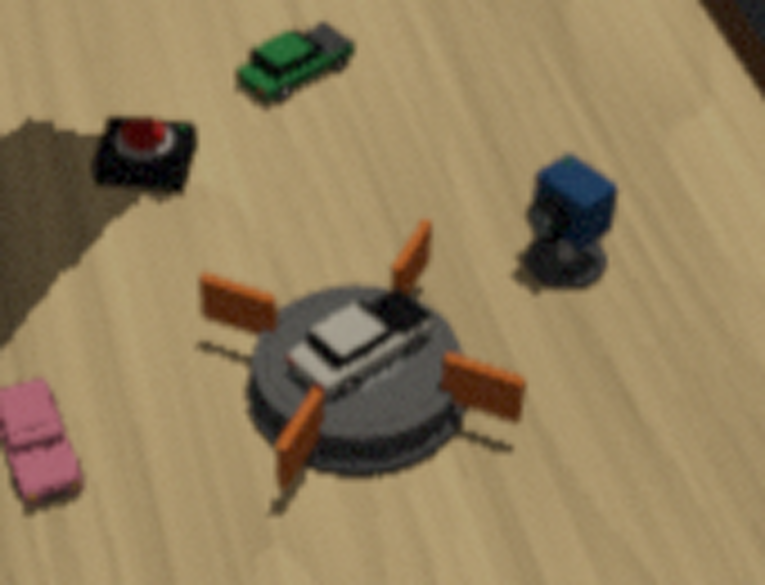

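The car's nose now points at the camera: bonnet front (355,300), tail (412,432). The spoke tips are at (250,258), (493,237), (518,482) and (271,503). The side view agrees. Next I'll measure the heading.

```bash
python3 - <<'E'
from h import *
w=lambda u,v,z: world("top",150+(u+.5)/5-.5,110+(v+.5)/5-.5,z)
A=lambda d: np.degrees(np.arctan2(d[1],d[0])).round(1)
t=[w(*p,.065) for p in((250,258),(493,237),(518,482),(271,503))]
c=np.mean(t,0);print(c,A(t[0]-t[2]),A(t[1]-t[3])+90)
r=w(412,432,.055);n=w(355,300,.056);print("car",A(n-r),(n+r)/2)
print("roof edges",A(w(354,374,.069)-w(384,416,.069)),A(w(400,340,.069)-w(424,384,.069)))
s=lambda u,v,z: world("side",180+(u+.5)/4.5-.5,80+(v+.5)/4.5-.5,z)
a=s(404,300,.058);b=s(318,378,.055)
print("side car",A(a-b)); print("side shutter",s(143,133,.035),"pix of est",(pix("side",(.469,.322,.035))-[180,80])*4.5,(pix("top",(.469,.322,.035))-[130,110])*5)
print("cam dir",A(w(248,92,.08)-c), A(s(577,180,.08)-c))
plan([(.469,.323,z,np.degrees(bot.observe()["tool_rot"][2])) for z in (.06,.038,.027)])
E
```

```text
[0.56321139 0.05670587 0.065     ] 50.1 50.9
car 23.6 [0.56676989 0.05702021 0.0555    ]
roof edges 35.7 28.7
side car 36.3
side shutter [0.46885386 0.32198453 0.035     ] pix of est [141.44066926 131.20789728] [ 74.77786512 515.703616  ]
cam dir 26.3 26.0
[0.09, -0.2, 15.22] turn z 0.0
[0.09, -0.2, 17.42] turn z 0.0
[0.09, -0.2, 18.52] turn z 0.0
```

```bash
python3 - <<'E'
from h import *
out=[]
t=np.radians(26.2);X=np.array([np.cos(t),np.sin(t)]);Y=np.array([-np.sin(t),np.cos(t)])
for n in("top","side"):
    f=vision.grab_frame(n); S=2700; W,H=390,300   # px per m
    q=[(-.065,-.055),(.075,-.055),(.075,.055),(-.065,.055)]
    src=np.float32([pix(n,(*(C+a*X+b*Y),.055)) for a,b in q]); dst=np.float32([((a+.065)*S,(.055-b)*S) for a,b in q])
    g=cv2.warpPerspective(f,cv2.getPerspectiveTransform(src,dst),(W,H),flags=cv2.INTER_CUBIC)
    g=cv2.convertScaleAbs(g,alpha=1.8)
    for b in(-.0215,0,.0215): y=int((.055-b)*S); cv2.line(g,(0,y),(W,y),(0,255,255),1)
    out.append(g)
cv2.imwrite("pics/rect.png",np.hstack(out))
E
```

```text
(no output)
```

View pics/rect.png

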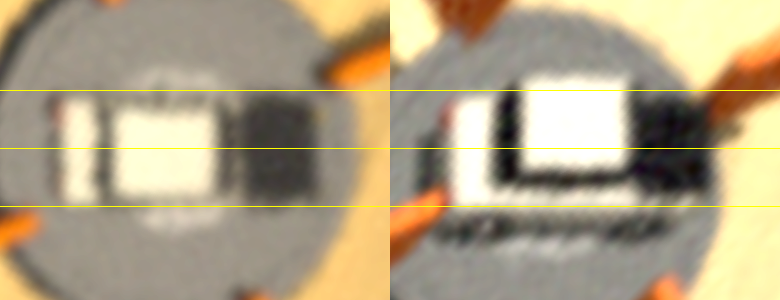

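Both rectified views show the car's length parallel to the camera line (yellow), within 1–2°, nose towards the camera. Next is the button.

{"api": "arm_command", "payload": {
  "gripper": [0,0,0,0,0],
  "slide": [
    [0.1,-0.1,5],
    [0.1,-0.1,10],
    [0.1,-0.1,14],
    [0.1,-0.1,16.2],
    [0.1,-0.1,16.2]
  ],
  "turn": [
    [0,0,0],
    [0,0,0],
    [0,0,0],
    [0,0,0],
    [0,0,0]
  ]
}}

```text
clock: 7.65
position: [0.4686, 0.3231, 0.0491]
tool_rot: [-3.141, 0.002, 0.925]
force: [-0.5, -0.1, 0.5]
grip_width: 0.0003
```

{"api": "arm_command", "payload": {
  "gripper": [0,0,0,0,0],
  "slide": [
    [0,0,0.7],
    [0,0,1.3],
    [0,0,1.6],
    [0,0,1.9],
    [0,0,2.0]
  ],
  "turn": [
    [0,0,0],
    [0,0,0],
    [0,0,0],
    [0,0,0],
    [0,0,0]
  ]
}}

```text
clock: 8.28
position: [0.4693, 0.3242, 0.0304]
tool_rot: [3.141, -0.0, 0.926]
force: [0.1, -0.8, 3.3]
grip_width: -0.0004
```

{"api": "arm_command", "payload": {
  "gripper": [0,0,0,0],
  "slide": [
    [0,0,0.1],
    [0,0,0.2],
    [0,0,0.25],
    [0,0,0.25]
  ],
  "turn": [
    [0,0,0],
    [0,0,0],
    [0,0,0],
    [0,0,0]
  ]
}}

```text
clock: 8.78
position: [0.4693, 0.3242, 0.0288]
tool_rot: [3.141, -0.0, 0.926]
force: [-4.0, -6.1, 22.6]
grip_width: -0.0001
```

The button is bottomed out: z is 0.0288 and the force has jumped to 22.6 N. Releasing and retreating upward.

{"api": "arm_command", "payload": {
  "gripper": [0,0,0,0,0],
  "slide": [
    [0,0,-0.6],
    [0,0,-2.5],
    [0,0,-7],
    [0,0,-12],
    [0,0,-17]
  ],
  "turn": [
    [0,0,0],
    [0,0,0],
    [0,0,0],
    [0,0,0],
    [0,0,0]
  ]
}}

```text
clock: 9.4
position: [0.4685, 0.3242, 0.2003]
tool_rot: [-3.141, -0.0, 0.927]
force: [1.3, -0.2, 0.3]
grip_width: 0.0
```

{"api": "arm_command", "payload": {
  "gripper": [0,0,0,0],
  "slide": [
    [0,0,0],
    [0,0,0],
    [0,0,0],
    [0,0,0]
  ],
  "turn": [
    [0,0,0],
    [0,0,0],
    [0,0,0],
    [0,0,0]
  ]
}}

```text
clock: 9.9
position: [0.4687, 0.3241, 0.1971]
tool_rot: [-3.141, 0.001, 0.926]
force: [-0.3, -0.0, -0.4]
grip_width: -0.0003
```

```bash
python3 - <<'E'
from h import *
crop("side",180,80,170,130,"side4",4.5)
E
```

```text
(no output)
```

View pics/side4.png

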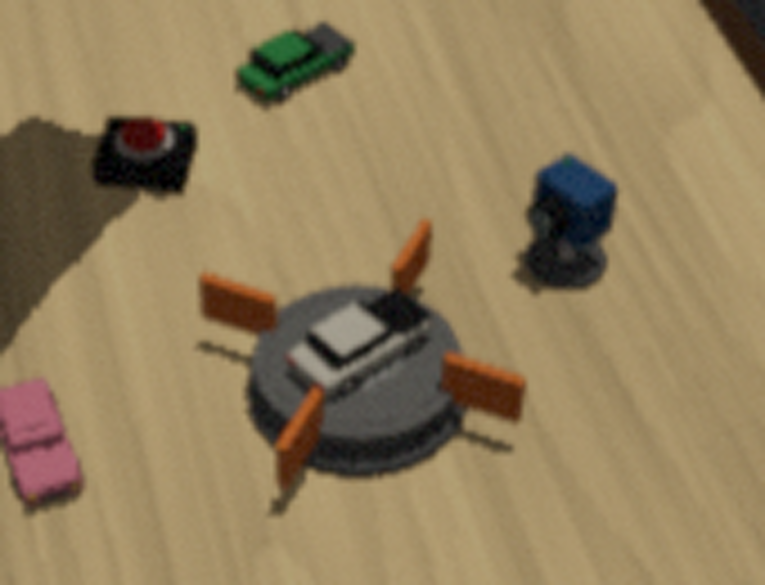

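The picture is unchanged from before the press: the car faces the camera, the button at (143,135) is up, and the arm is clear.

```bash
python3 -c "
from workcell import job_done; print(job_done())"
```

```text
the job is handed in; nothing more can be done
None
```

The car now faces the camera, the shutter has been pressed and released, and the job is handed in at about 10 s on the robot's clock; no verdict was reported.

- **Turning:** With the closed fingertips I pushed one orange spoke about 49° counter-clockwise. The car turned with the platter, and the arm then backed off and lifted away.
- **Alignment:** Views from both cameras, rectified along the camera line, showed the car parallel to it within about 1–2°, nose towards the camera. Rougher readings from single edges of the car ran from 24° to 36° against a camera direction of 26°. I trusted the rectified views over these.
- **Shutter:** I pressed until the button bottomed out, with the fingertip at 28.8 mm and a force of about 23 N, then let go.
- **Last picture:** It showed the button up, the car and platter unchanged and the arm clear about 0.2 m up, with no force reading beyond noise. The green car was where it had been; the reel and glue bottle were outside that crop, and the arm never went down near them.

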